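Show the drawn lot ball at the records counter

ROBOT

A 7-joint arm with a two-finger parallel gripper is mounted at the origin on the work surface. World frame = base frame: x ahead of the robot, y to its left, z up, the work surface at z = 0. Lengths are in m, angles in rad, forces in N, time in s.
With the tool pointing down it reaches from about 0.35 to 0.9 m from the base axis. Payload 8.1 kg.
Tool frame: the origin (TCP) lies on the centre line of the jaws, within the pads' length; the fingertips stand 25 mm ahead of it and the grasp point (between the pads) lies 6 mm ahead of it; z points along the fingers, y is the line along which they close (so a half turn about z gives the same grasp; the last joint's range is limited). The gripper opens to 85 mm and grips with 20 to 120 N. Pads are 22 mm wide; open, the fingers measure 114 mm over their backs; the gripper's body (76 mm by 85 mm) begins 54 mm behind the grasp point. The pads swing forward as they close: fully open they stand 13 mm farther back than shut.
Start: joints at [1.096, 0.434, 0.025, 1.573, -0.012, 1.134, -0.075], TCP at [0.227, -0.582, 0.256] pointing down, gripper open.
Joint ranges: [-2.62, 2.62], [-0.44, 2.09], [-1.27, 1.32], [0.08, 2.57], [-1.32, 4.46], [0.12, 2], [-2.74, 2.74]. Speed limits (rad/s): [2.22, 2.22, 3.01, 3.01, 3.14, 3.14, 3.14].

INTERFACE

Orientations are given as a rotation vector (axis times angle).
In Python, from station import ctrl gives the robot as it stands. Calls block until the motion is done:
- ctrl.movep(position, orientation): joint-space move of the TCP to a pose.
- ctrl.servo_line(position, rotation=None, velocity=0.15, stop_force=None): straight line of the TCP; rotation=None keeps the orientation; velocity is the mean speed in m/s. With stop_force (N) it stops when the force on the tool has changed by that much, and returns True; else False.
- ctrl.movej(angles): joint-space move.
- ctrl.open_gripper() and ctrl.grasp(force=None): open the fingers fully, or close them until they stop; force is the grip in N (None keeps the last).
- ctrl.pause(seconds).
- ctrl.inverse_kinematics(position, orientation): joint angles nearest the present ones, or None.
- ctrl.camera(name): name is "scene" or "top"; returns a dict with "frame" (480x640x3 uint8, red, green, blue), "depth" (480x640 float32, m along the optical axis (not along the pixel's ray), 0 where there is no reading), "fx", "fy", "cx", "cy" (pixels), "k1" (the pictures are not rectified: a ray, as slopes to the right and down, at radius r is drawn at 1 + k1 r^2 times it, then the intrinsics apply), "T" (4x4, takes a point from camera to world coordinates). Camera axes: x right, y up, looking along -z (the intrinsics and any distortion apply to the point x, -y, -z); pixel columns grow to the right and rows downward; lengths in m; the calibration is good to about 2 mm. A picture is of the moment at which its call begins.
A pose or a line that the arm cannot do raises ctrl.IKError and nothing moves.
- ctrl.sign_off(): hands the job in; it is judged then, once.
Readings, each from a call of its own:
- ctrl.current_clock(): time.
- ctrl.current_joint_positions(): joint angles.
- ctrl.current_joint_vel(): joint speeds.
- ctrl.current_joint_efforts(): joint torques, N m.
- ctrl.current_eef_pos(): TCP position.
- ctrl.current_eef_rot(): TCP orientation.
- ctrl.current_ft_force(): force on the tool from outside, world axes, zero at the start.
- ctrl.current_moment(): the same for the moment, N m.
- ctrl.current_grip_width(): finger opening in m.
- ctrl.current_grip_force(): force on a finger pad.
Only numpy, scipy, OpenCV 4.12 (cv2) and the standard library are available. Lean on these libraries where they do the work, as an engineer would, in place of code of your own. Each camera call takes 0.05 s, during which the arm holds its last target. There are 200 camera calls.

TASK

Draw the lot ball: press the sprung treadle of the wooden chute down to its stop so that the ball rolls into the dish. Then, without touching the ball, lift the dish by its bail straight up clear of the desk, and only when it is up give it a quarter turn (either way) so that the bail comes in line with the chute, keeping the dish level and the ball in its middle. Finish while still holding the dish up, still and level, at least 10 cm above the desk, and leave the stamp, ink pad and cup alone.

Things in the scene. Friction and masses are not known exactly. Their poses are not given: they have to be found in the camera images.
- chute: Wooden ball chute, fixed to the desk; origin on the desk under its middle. An open channel 54 mm wide, 125 mm long, sloping 14 degrees down along its -y; walls reach 100 mm above the desk at the high +y end, 71 mm at the lip (y = -45 mm). Base board x -39 to 87, y -45 to 90 mm, 8 mm thick. The treadle sticks out along -x, the dish stands beyond the lip along -y
- treadle (a joint): Treadle angle in rad: 0 up, 0.22 down on its stop; pin along the chute's y, at x = 60 mm, 34 mm high. Its spring takes about 3 N on the pad to start, 9 N at the stop, and lifts it again. A steel tongue on it stands up through the chute floor and holds the ball; it sinks below the floor in the last sixth of the stroke; the ball then takes about a second to roll into the dish and settle
- treadle_pad (a point): Middle of the top of the treadle's black rubber pad, 46 mm (x) by 42 mm (y), axes as the chute's. At rest it is level, 70 mm above the desk, 115 mm from the chute's middle along its -x. At the stop it is 39 mm lower, 4 mm farther out and tilted 0.22 rad, outer edge low
- dish_grip (a point): Centre of the dark wooden grip on top of the dish's wire bail, 118 mm above the dish's underside: a bar 64 mm along x, 18 mm thick along y (grasp across this), 22 mm high. Axes as the dish's, z up. The bail is an upright arch of 6 mm wire along the dish's x, 152 mm wide, from rim to rim; at the start it stands square across the chute (dish x within 0.05 rad of chute x)
- dish_floor (a point): Centre of the dish's inner floor, 9 mm above its underside, axes as the dish's. Plain metal dish, 150 mm across the rim, 40 mm high, with a cone-like hollow that brings the ball to rest in the middle. It stands loose on the desk, its centre 125 mm from the chute's middle along the chute's -y, its rim 5 mm from the lip
- dish: The same dish with its bail, about 0.24 kg; origin at the centre of its underside, x along the bail, z up. Its x must end along the chute's y, either sense
- ball_center (a point): Centre of the plain wooden lot ball, 40 mm in diameter, about 30 g. It starts in the chute against the steel tongue; resting in the dish its centre is about 20 mm above the dish's floor
- ball: The lot ball (its origin lies on its surface and rolls with it: use its centre point)
- stamp: Bystander: wooden rubber stamp, 48 mm across, 86 mm high, standing; origin under its middle
- inkpad: Bystander: ink pad, 75 x 115 x 14 mm, lying flat; origin under its middle
- cup: Bystander: white ceramic cup, 76 mm across, 85 mm high, standing; origin under its middle

How it is judged:
On the way, in this order (a step that is already met when the one before it is completed fails the run):
1. the treadle is pressed down to its stop (value of joint treadle above 0.205 rad), for 0.1 s.
2. the dish, not yet turned, is lifted 30 mm or more with the ball in its middle (height (world z) of dish above 0.03 m and angle between the x axis of dish and the x axis of chute, either way round below 0.35 rad and horizontal distance between ball_center and dish_floor below 0.025 m and distance between ball_center and dish_floor below 0.035 m), for 0.1 s.
At the end, for the whole second after the job is handed in: The dish is held by the fingers with its underside more than 70 mm above the desk, clear of the chute, still (under 0.03 m/s), level within 0.12 rad, the bail within 0.17 rad of the chute's direction, the ball at rest in it within 20 mm of its middle, the treadle up again (height (world z) of dish above 0.07 m and angle between the x axis of dish and the y axis of chute, either way round below 0.17 rad and angle between dish's own z axis and vertical below 0.12 rad and linear speed of dish below 0.03 m/s and angular speed of dish below 0.2 rad/s and horizontal distance between ball_center and dish_floor below 0.02 m and distance between ball_center and dish_floor below 0.03 m and contact force between the fingers and dish above 1 N and contact force between dish and chute below 0.2 N and value of joint treadle below 0.03 rad); the arm keeps its last pose, push and grip.
It fails at once if the ball falls outside the dish (height (world z) of ball_center below 0.045 m and horizontal distance between ball_center and dish_floor above 0.08 m).
It fails at once if the ball rolls more than 30 mm off the middle of the raised dish (height (world z) of dish above 0.02 m and horizontal distance between ball_center and dish_floor above 0.03 m).
It fails at once if the raised dish is tilted by more than 0.26 rad (height (world z) of dish above 0.02 m and angle between dish's own z axis and vertical above 0.26 rad).
It fails at once if the robot touches the ball (contact force between the arm and ball above 0.3 N).
It fails at once if a bystander is moved (distance of any of stamp, inkpad, cup from where it was at the start of the episode above 0.02 m).
It also fails if it takes over 61 s, if anything falls off the work surface, if the arm or the gripper's body presses on something with over 40 N, if the wrist force passes 120 N, or if a joint passes its speed limit or range.

## Working session

There is one attempt and no reset: what is moved stays moved. The work goes in short steps, each a Python script; the robot and the scene stay as the last script left them, time stands still between calls to the robot, and variables do not carry over. Pictures are saved under pics/ and viewed, at most 10 in all, crops included, and the job is handed in when it is done.

```bash
mkdir -p pics
cat > h.py <<'E'
import numpy as np, cv2
from station import ctrl
def world(c,u,v,d=None):
    d=c["depth"][int(round(v)),int(round(u))] if d is None else d
    x=(u-c["cx"])/c["fx"]; y=(v-c["cy"])/c["fy"]
    r=np.hypot(x,y); s=r
    for _ in range(10): s=r/(1+c["k1"]*s*s)
    f=s/r if r>0 else 1
    return (c["T"]@[x*f*d,-y*f*d,-d,1])[:3]
def cloud(c):
    K=np.array([[c["fx"],0,c["cx"]],[0,c["fy"],c["cy"]],[0,0,1]])
    v,u=np.mgrid[:480,:640]
    p=cv2.undistortPoints(np.stack([u,v],-1).reshape(-1,1,2).astype(np.float64),K,np.array([c["k1"],0,0,0,0.])).reshape(480,640,2)
    d=c["depth"]; P=np.stack([p[...,0]*d,-p[...,1]*d,-d],-1)
    W=P@c["T"][:3,:3].T+c["T"][:3,3]; W[d==0]=np.nan
    return W
def pix(n): cv2.imwrite
E
python3 - <<'E'
from h import *
import pickle
for n in("top","scene"):
    c=ctrl.camera(n); pickle.dump(c,open(n+".pkl","wb"))
    cv2.imwrite(f"pics/{n}.png",c["frame"][...,::-1]); print(c["T"].round(3),c["k1"],c["fx"])
print(ctrl.current_eef_rot(),ctrl.current_clock())
E
```

```text
[[-0.013  0.995 -0.103  0.42 ]
 [-1.    -0.013  0.006  0.068]
 [ 0.005  0.103  0.995  0.963]
 [ 0.     0.     0.     1.   ]] -0.1503567355250105 572.7370078083787
[[ 0.773 -0.341  0.534  0.914]
 [ 0.634  0.439 -0.637 -0.406]
 [-0.017  0.831  0.556  0.497]
 [ 0.     0.     0.     1.   ]] -0.01749228267719028 505.90718852643664
[-3.08614353e+00 -5.80272827e-01  6.12993979e-04] 0.1
```

View pics/top.png

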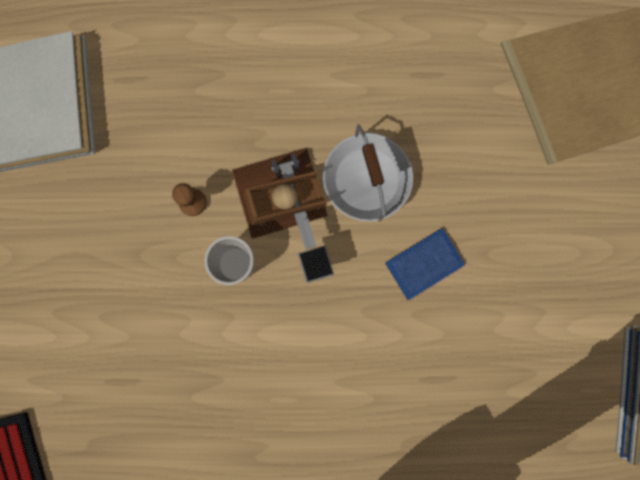

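View pics/scene.png

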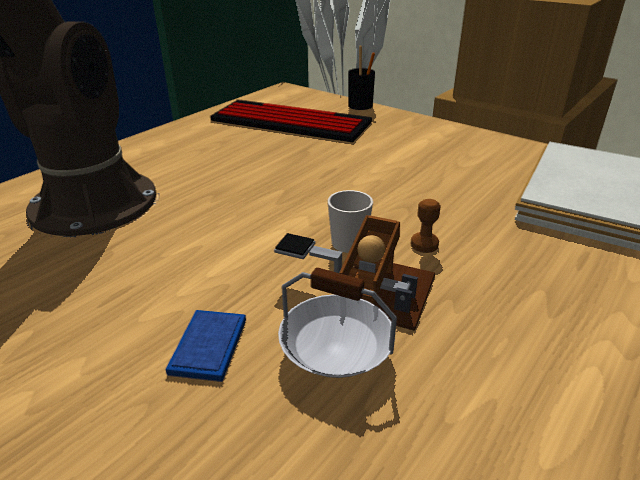

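Top view: pad at about (316,264), ball (285,197), grip (373,165), dish rim centred near (368,177), cup (229,261), stamp (188,198) and ink pad (426,263). The scene view agrees with this.

Run:
```python
from h import *
import pickle
c=pickle.load(open("top.pkl","rb")); W=cloud(c)
s=pickle.load(open("scene.pkl","rb")); S=cloud(s)
def sel(W,f,box,zl,zh,dark=None):
    u0,u1,v0,v1=box; A=W[v0:v1,u0:u1].reshape(-1,3); I=f[v0:v1,u0:u1].reshape(-1,3).astype(int)
    m=(A[:,2]>zl)&(A[:,2]<zh)
    if dark: m&=I.sum(1)<dark
    return A[m]
def rect(n,A):
    r=cv2.minAreaRect((A[:,:2]*1000).astype(np.float32)); print(n,len(A),"rect",np.round(r[0],1),np.round(r[1],1),round(r[2],1),"med",np.round(np.median(A,0),4))
rect("pad top",sel(W,c["frame"],(295,340,240,290),.055,.08,150))
rect("pad scene",sel(S,s["frame"],(265,325,225,265),.055,.08,150))
rect("grip top",sel(W,c["frame"],(350,395,130,200),.115,.14))
rect("grip scene",sel(S,s["frame"],(300,375,260,305),.115,.14))
for n,A in(("rim top",sel(W,c["frame"],(315,420,125,230),.034,.046)),("rim scene",sel(S,s["frame"],(270,405,280,385),.034,.046))):
    rect(n,A); print(cv2.minEnclosingCircle((A[:,:2]*1000).astype(np.float32)))
rect("base",sel(W,c["frame"],(225,335,140,245),.004,.012))
rect("chute",sel(W,c["frame"],(225,335,140,245),.004,.11))
for n,b in(("cup",(200,260,230,290)),("stamp",(165,210,178,220)),("ink",(380,470,225,305))):
    rect(n,sel(W,c["frame"],b,.008,.1))
# ball
print("ball",world(c,285,197),world(s,370,247))
```

```text
pad top 697 rect [488.4  63.2] [43.8 40.2] 16.0 med [0.4882 0.0634 0.0696]
pad scene 601 rect [501.8  65.4] [73.  46.2] 15.5 med [0.4916 0.0608 0.0697]
grip top 636 rect [631.9 -24.3] [101.3  18.8] 13.8 med [ 0.6306 -0.0233  0.1274]
grip scene 1048 rect [632.2 -26.2] [96.7 19.2] 15.0 med [ 0.6363 -0.0293  0.1264]
rim top 1312 rect [633.8 -19.8] [157.3 148.8] 74.2 med [ 0.6287 -0.0096  0.038 ]
((626.1807861328125, -12.467863082885742), 87.85847473144531)
rim scene 1770 rect [647.2   1. ] [208.3 148.5] 60.0 med [0.6268 0.0112 0.038 ]
((635.6970825195312, 11.66862678527832), 111.39494323730469)
base 2402 rect [615.9 122.6] [177.9 179.8] 2.3 med [0.6387 0.1413 0.0075]
chute 6639 rect [610.8 120.4] [188.5 184.4] 2.1 med [0.6016 0.1144 0.0415]
cup 1158 rect [504. 198.] [74.  96.2] 85.9 med [0.5036 0.2135 0.0653]
stamp 783 rect [597.5 270.6] [40.2 46.5] 32.1 med [0.5954 0.2669 0.0714]
ink 2976 rect [ 489.1 -120.1] [ 76.  115.2] 30.5 med [ 0.4886 -0.1186  0.0127]
ball [0.58879598 0.10987337 0.09464551] [0.59957124 0.09711071 0.09076249]
```

Pad, grip and dish centre fit the given geometry with a chute yaw of about 15.7° (pad-to-dish distance 168 mm, expected 170). Next I press the treadle.

```bash
cat >> h.py <<'E'
from scipy.spatial.transform import Rotation as Ro
T=np.radians(15.7); EX=np.array([np.cos(T),np.sin(T),0])
def rot(yaw): return (Ro.from_euler("z",yaw)*Ro.from_euler("x",np.pi)).as_rotvec()
E
python3 - <<'E'
from h import *
r=rot(T); pad=np.array([.4884,.0632,.070])
for p,y in((pad+[0,0,.1],T),(np.array([.632,-.026,.124]),T-.02),(np.array([.632,-.026,.28]),T+np.pi/2),(np.array([.632,-.026,.28]),T-np.pi/2)):
    q=ctrl.inverse_kinematics(p,rot(y)); print(None if q is None else np.round(q,2))
ctrl.grasp(30)
ctrl.movep(pad+[0,0,.18],r)
ctrl.servo_line(pad+[0,0,.035],velocity=.12)
f0=ctrl.current_ft_force()
hit=ctrl.servo_line(pad-.006*EX+[0,0,.025-.047],velocity=.04,stop_force=22)
print(hit,ctrl.current_eef_pos(),ctrl.current_ft_force()-f0)
ctrl.pause(.6)
print(ctrl.current_eef_pos(),ctrl.current_ft_force()-f0,ctrl.current_clock())
c=ctrl.camera("scene"); cv2.imwrite("pics/s2.png",c["frame"][...,::-1])
E
```

```text
[ 0.18  0.37 -0.53  1.96  0.24  0.87 -1.78]
[ 0.13  0.59 -0.26  1.68  0.18  0.89 -1.52]
[ 0.39  0.52 -0.67  1.48  0.33  1.26 -0.05]
[-0.72  0.65  1.15  1.58 -0.6   1.32 -2.35]
True [0.48409667 0.06188178 0.05621673] [-6.17189821 -0.97390137 23.76337837]
[0.4840586  0.06186834 0.05647072] [-6.11480444 -0.55512335 20.39631638] 6.4333
```

View pics/s2.png

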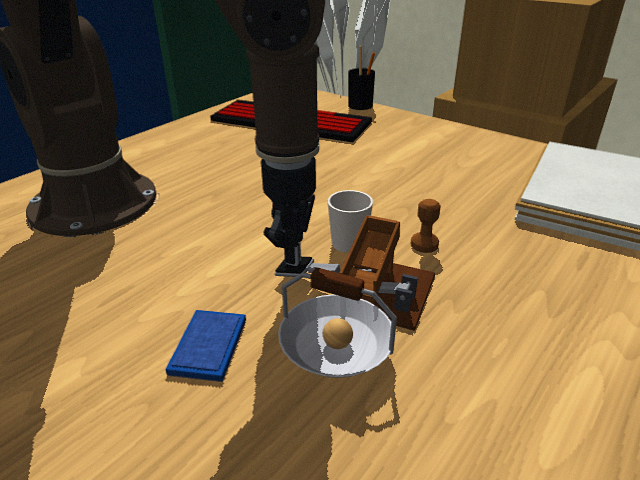

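The treadle is at its stop and the ball has rolled into the dish, at (338,333). Next I retreat and re-measure the grip.

Run:
```python
from h import *
p=np.array(ctrl.current_eef_pos())
ctrl.servo_line(p+[0,0,.06],velocity=.06)
ctrl.servo_line(p+[-.08,0,.22],velocity=.15)
ctrl.open_gripper()
c=ctrl.camera("top"); W=cloud(c); s=ctrl.camera("scene"); S=cloud(s)
cv2.imwrite("pics/t3.png",c["frame"][110:260,220:430,::-1].repeat(3,0).repeat(3,1))
for n,W,b,f in(("top",W,(350,395,130,200),c["frame"]),("scene",S,(300,375,260,305),s["frame"])):
    A=W[b[2]:b[3],b[0]:b[1]].reshape(-1,3); I=f[b[2]:b[3],b[0]:b[1]].reshape(-1,3).astype(int)
    m=(A[:,2]>.105)&(A[:,2]<.14)&(I[:,0]-I[:,2]>20); A=A[m]
    r=cv2.minAreaRect((A[:,:2]*1000).astype(np.float32)); print(n,r,A[:,2].max())
    B=W[100:400,250:450].reshape(-1,3); m=(abs(B[:,2]-.0395)<.0025)&(np.hypot(B[:,0]-.632,B[:,1]+.026)<.09)&(np.hypot(B[:,0]-.632,B[:,1]+.026)>.06)
    B=B[m][:,:2]; x=np.linalg.lstsq(np.c_[2*B,np.ones(len(B))],(B**2).sum(1),rcond=None)[0]; print("rim fit",x[:2],np.sqrt(x[2]+x[:2]@x[:2]))
print(ctrl.current_clock())
```

```text
top ((644.7149658203125, -19.724990844726562), (89.09410095214844, 16.215579986572266), 14.155040740966797) 0.1324246703739581
rim fit [ 0.63183841 -0.02189165] 0.07260582547664565
scene ((631.9071044921875, -25.696983337402344), (95.243408203125, 20.152746200561523), 13.50851821899414) 0.13076818146710928
rim fit [ 0.63262578 -0.02501265] 0.07206839218462818
9.8667
```

View pics/t3.png

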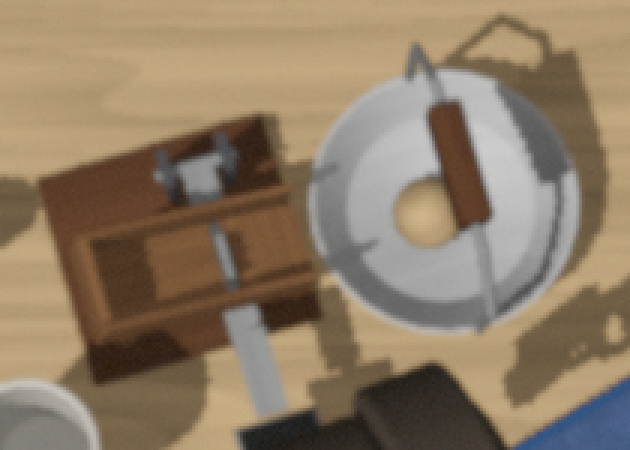

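The ball sits in the dish, at (430,212) in the crop. The bar runs from (445,101) to (474,224), so its centre is about (373.2,164.2) in the full image.

Run:
```python
from h import *
import pickle
c=pickle.load(open("top.pkl","rb"))
def atz(u,v,z):
    a=world(c,u,v,.5); o=c["T"][:3,3]; return o+(a-o)*(z-o[2])/(a[2]-o[2])
a=atz(220+445/3,110+101/3,.129); b=atz(220+474/3,110+224/3,.129)
g=(a+b)/2; d=a-b; yaw=np.arctan2(d[1],d[0]); print(a,b,g,np.linalg.norm(d),np.degrees(yaw))
g=(g[:2]+[.632,-.025])/2; print(g)
assert np.linalg.norm(g-[.632,-.025])<.006
yaw=np.clip(yaw,np.radians(12.5),np.radians(16))
ctrl.movep([*g,.26],rot(yaw))
hit=ctrl.servo_line([*g,.124],velocity=.1,stop_force=8)
print(hit,ctrl.current_eef_pos(),ctrl.current_ft_force(),ctrl.current_clock())
if not hit:
    ctrl.grasp(60); print(ctrl.current_grip_width(),ctrl.current_grip_force(),ctrl.current_ft_force())
c=ctrl.camera("scene"); cv2.imwrite("pics/s4.png",c["frame"][...,::-1])
```

```text
[ 0.66223608 -0.01730638  0.129     ] [ 0.59919802 -0.03006338  0.129     ] [ 0.63071705 -0.02368488  0.129     ] 0.06431592428755407 11.440431752586555
[ 0.63135853 -0.02434244]
False [ 0.63180261 -0.02427347  0.12469755] [ 0.66858144 -0.15114649  0.11442088] 12.3333
0.01720778938931131 59.416696429252625 [ 0.5996741  -1.29662741  0.90349341]
```

View pics/s4.png

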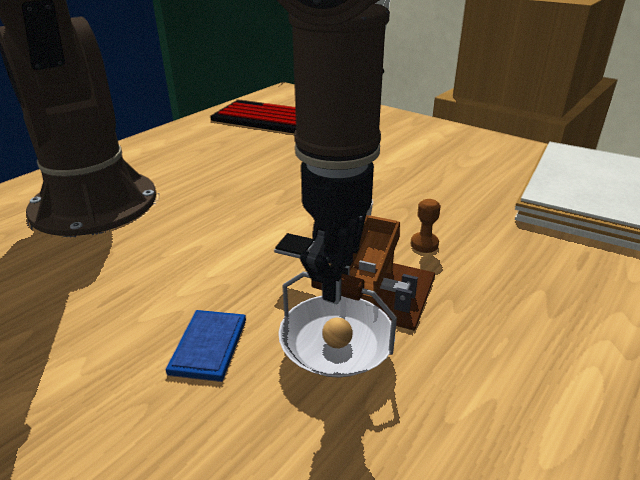

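The grip is held (17 mm wide, 59 N) and the ball is centred. Next I lift straight up slowly and check.

Run:
```python
from h import *
p=np.array(ctrl.current_eef_pos())
ctrl.servo_line(p+[0,0,.02],velocity=.02)
ctrl.servo_line(p+[0,0,.14],velocity=.045)
ctrl.pause(.3)
print(ctrl.current_eef_pos(),ctrl.current_ft_force(),ctrl.current_grip_width(),ctrl.current_clock())
c=ctrl.camera("scene"); cv2.imwrite("pics/s5.png",c["frame"][...,::-1])
```

```text
[ 0.6315177  -0.02446338  0.26411311] [ 0.74504274 -0.48619836 -1.9652351 ] 0.017219901764911724 17.2833
```

View pics/s5.png

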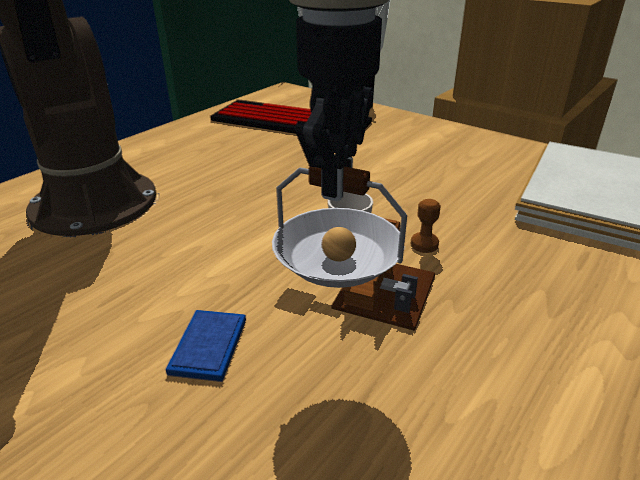

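The dish is up and level with the ball in its middle, at (339,244). Next comes the slow quarter turn.

Run:
```python
from h import *
p=np.array(ctrl.current_eef_pos())
Y=Ro.from_rotvec(ctrl.current_eef_rot()).as_matrix()[:2,0]; y0=np.arctan2(Y[1],Y[0]); y1=T+np.pi/2-np.radians(.8)
N=3
for k in range(1,N+1):
    ctrl.servo_line(p+[0,0,.024*k/N],rot(y0+(y1-y0)*k/N),velocity=.024/N/2.5)
ctrl.pause(1)
X=Ro.from_rotvec(ctrl.current_eef_rot()).as_matrix()[:,0]
print(ctrl.current_eef_pos(),np.degrees(np.arctan2(X[1],X[0])),ctrl.current_ft_force(),ctrl.current_grip_force(),ctrl.current_clock())
for n in("scene","top"):
    c=ctrl.camera(n); cv2.imwrite(f"pics/{n}6.png",c["frame"][...,::-1])
```

```text
[ 0.63151066 -0.02445653  0.28813066] 104.900316938054 [ 1.56687512 -0.16882939 -2.75978714] 58.894314765930176 26.275
```

View pics/scene6.png

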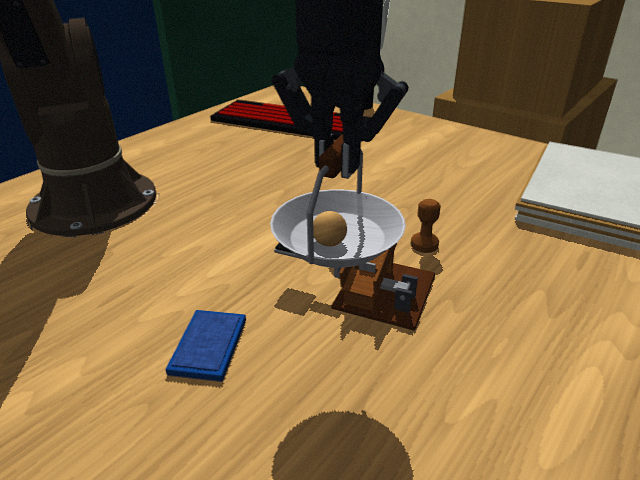

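View pics/top6.png

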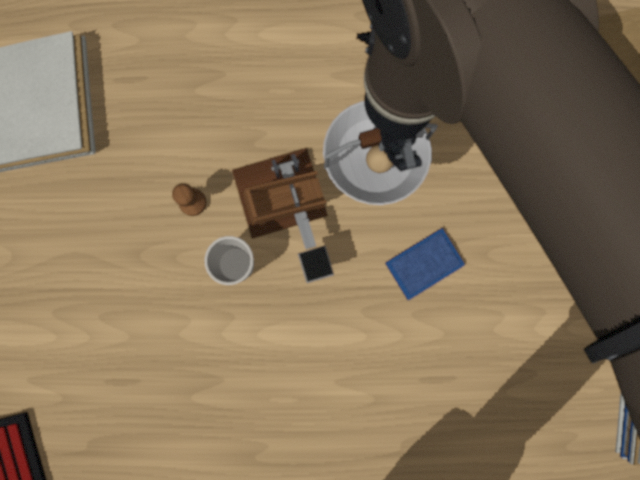

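The bail is now in line with the chute. The ball, at (330,228), looks slightly off the dish centre, near (338,228), so I check its offset, its motion and the tilt.

Run:
```python
from h import *
for i in range(3):
    c=ctrl.camera("scene"); W=cloud(c); f=c["frame"].astype(int)
    A=W[185:275,260:415].reshape(-1,3); I=f[185:275,260:415].reshape(-1,3)
    near=np.hypot(A[:,0]-.63,A[:,1]+.025)
    b=(I[:,0]-I[:,2]>40)&(A[:,2]>.165)&(A[:,2]<.24)&(near<.05)
    B=A[b]; x=np.linalg.lstsq(np.c_[2*B,np.ones(len(B))],(B**2).sum(1),rcond=None)[0]
    print("ball",x[:3].round(4),"r",np.sqrt(x[3]+x[:3]@x[:3]).round(4),len(B))
    # rim: top-edge points per azimuth
    m=(abs(I[:,0]-I[:,2])<30)&(A[:,2]>.15)&(A[:,2]<.225)&(near>.066)&(near<.085); P=A[m]
    az=np.floor(np.arctan2(P[:,1]+.025,P[:,0]-.63)/np.radians(15)); R=[]
    for a in np.unique(az):
        q=P[az==a]
        if len(q)>5: R.append(q[np.argsort(q[:,2])[-4:]].mean(0))
    R=np.array(R); ok=R[:,2]<np.median(R[:,2])+.008; R=R[ok]
    pl=np.linalg.lstsq(np.c_[R[:,:2]-[.63,-.025],np.ones(len(R))],R[:,2],rcond=None)[0]
    ce=np.linalg.lstsq(np.c_[2*R[:,:2],np.ones(len(R))],(R[:,:2]**2).sum(1),rcond=None)[0][:2]
    print("tilt slopes",pl.round(3),"rim centre",ce.round(4),len(R))
    ctrl.pause(.4)
```

```text
ball [ 0.622  -0.0272  0.1932] r 0.0194 734
tilt slopes [0.001 0.01  0.205] rim centre [ 0.6304 -0.0237] 21
ball [ 0.6222 -0.0274  0.1935] r 0.0191 732
tilt slopes [ 0.006 -0.001  0.204] rim centre [ 0.6303 -0.0235] 20
ball [ 0.6221 -0.0274  0.1934] r 0.0192 726
tilt slopes [ 0.005 -0.001  0.204] rim centre [ 0.6305 -0.0236] 20
```

The dish is level, the ball is at rest about 9 mm off the middle (limit 20 mm), and the underside is about 165 mm up. I'm handing it in.

```bash
python3 -c "
from station import ctrl
print(ctrl.sign_off(),ctrl.current_clock())"
```

```text
the job is handed in; nothing more can be done
the job is handed in; nothing more can be done
```

I handed the job in with the treadle pressed, the dish lifted and turned a quarter in line with the chute, and held level about 16 cm up with the ball at rest about 9 mm off its middle; the hand-in gave no verdict.

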